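Prime the grease pump and crack its stuck lid

TASK

Prime the bench grease pump: with the tank's lid shut, work the hand lever through at least three full strokes, each right down to the stop and fully back up. Then pull the press-on lid, which has a bar handle, up until it breaks free of its sticky rubber seal, and hold it level over the mouth, about a finger's width (15 mm) above the rim and clear of the tank, so the tank can draw air; never lift it well away, or filings get in. Finish while still holding the lid still like that, with the lever up, and leave the oil bottle, nippers and polish tin where they are.

Things in the scene. Friction and masses are not known exactly. Their poses are not given: they have to be found in the camera images.
- pump: hand-lever grease pump fixed to the bench by a dark foot plate (150 x 256 x 12 mm). Origin: underside of the plate, near its middle; x points away from its gauge side, y toward the round grey tank (118 mm across, rim 115 mm high, centre at y = +62 mm). Aluminium block with gauge (on its -x face) and upright cylinder (103 mm high) at y = -45 mm; the lever reaches toward -y at x = 0
- lever (a joint): pump lever, rad: 0 = fully up (a return spring lifts it there when let go), 0.60 = down on its stop. Pushing down at the grip takes about 2 N at the top and 8 N at the bottom, a little more when fast
- lever_grip (a point): middle, on its centre line, of the lever's black rubber grip (24 mm thick, 94 mm long), 200 mm from the pivot. The lever points up-outward by 0.32 rad when up and down-outward by 0.28 rad on its stop, so this point is 198 mm high (above the bench) when up and 80 mm when down
- lever_pivot (a point): pivot of the lever, 135 mm above the bench at pump x = 0, y = -16 mm; the pivot axis is the pump's x; the lever reaches toward the pump's -y
- lid: loose press-on lid: round grey plate, 122 mm across, 7 mm thick, bar handle on top (along the lid's y), below it a 12 mm deep plug, 91 mm across. Origin: centre of the plate's underside, z up. Sprung rubber lips grip the plug: a pull up must reach about 15 N (12 to 20) within the first 4 mm, then the lid comes loose suddenly and weighs 3.5 N; from 9 mm up the lips no longer touch it
- bar_mid (a point): middle of the centre line of the lid's bar handle: round steel bar, 10 mm thick, along the lid's y, straight for 68 mm, on two legs; 40 mm above the lid's origin (155 mm above the bench when shut), with 25 mm free under the bar
- mouth (a point): centre of the tank's mouth at the height of the rim's rubber gasket (115 mm above the bench), where the lid's origin lies when shut
- oil_bottle: slim oil bottle with a long red nozzle, 39 mm across, 128 mm tall, standing behind the lever; origin centre of its underside
- nipper_blue: side cutters with blue grips, 44 x 148 x 12 mm, lying in front of the pump; origin centre of underside
- polish_tin: round tin, 69 mm across, 28 mm tall, behind the tank; origin centre of underside
Not all that is in view belongs to the job. Of the things that look like the lid, the larger one is meant. What is shaped like the oil_bottle but blue or orange is not meant.

How it is judged:
On the way, in this order (a step that is already met when the one before it is completed fails the run):
1. first stroke: lever down on its stop (value of joint lever above 0.54 rad), for 0.05 s.
2. lever back up (value of joint lever below 0.06 rad), for 0.05 s.
3. second stroke: lever down on its stop (value of joint lever above 0.54 rad), for 0.05 s.
4. lever back up (value of joint lever below 0.06 rad), for 0.05 s.
5. third stroke: lever down on its stop (value of joint lever above 0.54 rad), for 0.05 s.
6. lever back up (value of joint lever below 0.06 rad), for 0.05 s.
7. the lid is pulled free of its seal by the fingers (z of lid in the frame of mouth above 0.009 m and contact force between the fingers and lid above 1 N), for 0.2 s.
At the end, for the whole second after the job is handed in: the fingers still hold the lid (more than 1 N): it hangs still and level (within 0.15 rad) over the mouth (within 12 mm of its middle), 9 to 25 mm above the rim and free of the tank (less than 1 N); the lever is up; the bottle, nippers and tin are within 30 mm of where they stood (all of step 7 and z of lid in the frame of mouth below 0.025 m and horizontal distance between lid and mouth below 0.012 m and angle between lid's own z axis and vertical below 0.15 rad and contact force between lid and pump below 1 N and linear speed of lid below 0.02 m/s and value of joint lever below 0.06 rad and distance of each of oil_bottle, nipper_blue, polish_tin from where it was at the start of the episode below 0.03 m and angle between oil_bottle's own z axis and vertical below 0.3 rad); the arm keeps its last pose, push and grip.
It fails at once if the lid is lifted well away from the tank (more than 45 mm up) (z of lid in the frame of mouth above 0.045 m).
It fails at once if the lever is worked with the lid off its seat (z of lid in the frame of mouth above 0.005 m and value of joint lever above 0.2 rad).
It fails at once if the oil bottle is knocked over (angle between oil_bottle's own z axis and vertical above 0.5 rad).
It also fails if it takes over 54 s, if anything falls off the work surface, if the arm or the gripper's body presses on something with over 40 N, if the wrist force passes 120 N, or if a joint passes its speed limit or range.

ROBOT

A 6-joint arm with a two-finger parallel gripper is mounted at the origin on a cart in front of the work surface, level with it; the furniture and walls round the work are solid. World frame = base frame: x ahead of the robot, y to its left, z up, the work surface at z = 0. Lengths are in m, angles in rad, forces in N, time in s.
With the tool pointing down it reaches from about 0.425 to 0.95 m from the base axis. Payload 3.5 kg.
Tool frame: the origin (TCP) lies midway between the tips of the shut fingers; the grasp point (between the pads) lies 19 mm behind it (ctrl.pinch_z is the distance from the TCP to the grasp point, in m); z points along the fingers, y is the line along which they close (so a half turn about z gives the same grasp; the last joint's range is limited). The gripper opens to 85 mm and grips with 20 to 120 N. Pads are 22 mm wide; open, the fingers measure 114 mm over their backs; the gripper's body (76 mm by 85 mm) begins 54 mm behind the grasp point. The pads swing forward as they close: fully open they stand 13 mm farther back than shut.
Start: joints at [1.154, 0.286, 1.577, -0, 1.279, -0.15], TCP at [0.178, 0.651, 0.231] pointing down, gripper open.
Joint ranges: [-2.77, 2.77], [-0.9, 2.22], [0.21, 2.48], [-1.53, 4.67], [0.24, 2.81], [-2.84, 2.84]. Speed limits (rad/s): [2.79, 2.79, 3.14, 3.14, 3.14, 3.14].

INTERFACE

Orientations are given as a unit quaternion [x, y, z, w].
In Python, from plant import get_state, viewer, sign_off, ctrl gives the robot as it stands. The module is installed in compiled form; this text tells all that it offers.
- The arm moves only by the shell command python3 -m handwheel 'ROWS' [FORCE]. ROWS is JSON, a list that holds one entry, the list of rows, each a list of 5 numbers: the finger opening in m, from 0 to 0.0854, then the shift along the tool's x, y, z in m, then the turn about the tool's z in degrees. In form: [[[claw, x, y, z, spin], ...]]. A call has 1 to 12 rows; each row shifts and turns the commanded pose from where the row before left it, along the tool's axes as they then stand; what a row does not reach is not made up. A row lasts 1/12 s, in which the tool goes at most 41.7 mm and 7.16 degrees, less where a joint would pass 70% of its speed; a pose out of reach is approached as far as the arm can. A call is refused whole if a number of a shift passes 0.0417 or a number of a turn 7.16, either way. A call with a gripper value outside its range is refused whole. The fingers move at their own pace and stop on an object; FORCE is the grip in N (left out, the last holds). Time passes only in rows, so rows that do not move let the fingers close. It gives the time, the measured TCP pose, the force, the opening and the grip force at its end, in the units of the state.
- get_state(): the state, without advancing time (a new reading comes with each control period).
- viewer.read_camera(name): name is "side" or "top" or "wrist"; returns the picture (400x640x3 uint8, blue, green, red); there is no depth.
- viewer.camera_params(name): a dict with "fov_y" (degrees; the focal length in pixels is half the picture's height over the tangent of half this angle, whatever the lens; pixels are square), "cx", "cy" (the principal point, pixels), "k1" (the pictures are not rectified: a ray, as slopes to the right and down, at radius r is drawn at 1 + k1 r^2 times it, then the intrinsics apply), "xyz" and "attitude" of the camera in the world; the wrist camera has in their place "hand_eye" (4x4, takes a point from camera to tool coordinates, whose origin is the TCP and whose axes are the flange's). Camera axes: x right, y up, looking along -z (the intrinsics and any distortion apply to the point x, -y, -z); pixel columns grow to the right and rows downward; lengths in m; the calibration is good to about 2 mm. A picture is of the moment at which its call begins: read the wrist's pose just before it. camera_params takes no time and is no camera call.
- sign_off(): hands the job in; it is judged then, once.
Trained networks look in the newest picture that a camera, given by its name, has taken for a name from the list of things; names that differ only in an ending like _2 or _b are one class to them, and where a whole thing is asked for, a point or a joint stands for the part that bears it (a point fixed in the world has none). Each returns a list of dicts, best first, with "confidence" (0 to 1); they miss things now and then, are a little off and sometimes report something else, mostly with a low value. They report only what shows in the picture. A call takes as long as a camera call. They do not tell look-alikes from the thing itself.
- viewer.look_for(camera, name): "extent" ([left, top, width, height] as shares, 0 to 1, of the picture: columns of its width, rows of its height, round what is visible of it).
- viewer.outline_of(camera, name): "mask" (400x640 bool, what is visible of it) and "extent" ([left, top, width, height] as shares, 0 to 1, of the picture: columns of its width, rows of its height, round what is visible of it).
- viewer.pinpoint(camera, name): "xy" ([column, row] as shares, 0 to 1, of the picture: columns of its width, rows of its height: a listed point, or the origin of a listed thing).
The state is a dict: "time": time; "qpos": joint angles; "dq": joint speeds; "joint_efforts": joint torques, N m; "eef_pos": TCP position; "tcp_rot": TCP orientation; "contact_force": force on the tool from outside, world axes, zero at the start; "wrist_torque": the same for the moment, N m; "opening": opening from 0.0 (shut) to 1.0 (fully open); "finger_force": force on a finger pad.
Only numpy, scipy, OpenCV 4.12 (cv2) and the standard library are available. Lean on these libraries where they do the work, as an engineer would, in place of code of your own. Each camera call takes 0.05 s, during which the arm holds its last target. There are 200 camera calls.

## Working session

There is one attempt and no reset: what is moved stays moved. The work goes in short steps, Python scripts to look and compute and a shell command to move; the robot and the scene stay as the last step left them, time stands still between calls to the robot, and variables do not carry over. Pictures are saved under pics/ and viewed, at most 10 in all, crops included, and the job is handed in when it is done.

```bash
mkdir -p pics; cat > h.py <<'E'
import numpy as np, cv2
from scipy.spatial.transform import Rotation as R
from plant import get_state, viewer, sign_off, ctrl
def cam(n,st=None):
    p=viewer.camera_params(n); f=200/np.tan(np.radians(p['fov_y'])/2)
    if 'hand_eye' in p:
        st=st or get_state(); T=np.eye(4);T[:3,:3]=R.from_quat(st['tcp_rot']).as_matrix();T[:3,3]=st['eef_pos']
        T=T@np.array(p['hand_eye'])
        return f,p,T[:3,:3],T[:3,3]
    a=np.array(p['attitude']); M=R.from_quat(a).as_matrix() if a.size==4 else a
    return f,p,M,np.array(p['xyz'])
def ray(n,u,v,st=None):
    f,p,M,o=cam(n,st); d=np.array([(u-p['cx'])/f,(v-p['cy'])/f]); s=d.copy()
    for _ in range(20): s=d/(1+p['k1']*(s@s))
    return o,M@np.array([s[0],-s[1],-1.])
def atz(n,u,v,z,st=None):
    o,d=ray(n,u,v,st); return o+d*(z-o[2])/d[2]
def tri(n1,p1,n2,p2):
    o1,d1=ray(n1,*p1);o2,d2=ray(n2,*p2);d1/=np.linalg.norm(d1);d2/=np.linalg.norm(d2)
    s=np.linalg.lstsq(np.c_[d1,-d2],o2-o1,rcond=None)[0];a=o1+s[0]*d1;b=o2+s[1]*d2
    return (a+b)/2,np.linalg.norm(a-b)
def proj(n,P,st=None):
    f,p,M,o=cam(n,st); c=M.T@(np.array(P)-o); s=np.array([c[0],-c[1]])/-c[2]
    s=s*(1+p['k1']*(s@s)); return s*f+[p['cx'],p['cy']]
E
python3 - <<'E'
from h import *
for n in ('top','side'):
    print(n,viewer.camera_params(n))
    cv2.imwrite(f'pics/{n}0.png',viewer.read_camera(n))
    for t in ('bar_mid','lever_grip','lever_pivot','pump','lid','mouth','oil_bottle','nipper_blue','polish_tin'):
        print(t,[(np.round(np.array(r['xy'])*[640,400],1).tolist(),round(r['confidence'],2)) for r in viewer.pinpoint(n,t)][:4])
print(get_state(),ctrl.pinch_z)
E
```

```text
top {'fov_y': 54.777846237051435, 'cx': 321.12492285879864, 'cy': 199.19951802801583, 'k1': -0.07281980336994055, 'xyz': array([ 0.5337852 , -0.02427174,  0.97033942]), 'attitude': array([-0.03342183,  0.02389763,  0.70908286, -0.70392711])}
bar_mid [([296.5, 223.7], 0.87), ([240.4, 158.8], 0.65)]
lever_grip [([425.2, 234.2], 0.94)]
lever_pivot [([333.7, 231.3], 0.97)]
pump [([327.5, 229.0], 0.65)]
lid [([296.4, 228.7], 0.89), ([333.4, 229.8], 0.74), ([239.9, 161.1], 0.7)]
mouth []
oil_bottle [([364.2, 160.2], 0.79), ([292.7, 130.6], 0.68), ([375.6, 191.3], 0.64)]
nipper_blue [([349.5, 283.3], 0.78), ([304.3, 170.4], 0.28)]
polish_tin [([303.3, 173.7], 0.88)]
side {'fov_y': 47.130430449992616, 'cx': 318.2185222616524, 'cy': 198.6139941810607, 'k1': -0.0650779962168614, 'xyz': array([ 0.53703996, -0.72890406,  0.63204278]), 'attitude': array([ 0.45984708, -0.02966314, -0.05003576,  0.88609096])}
bar_mid [([272.6, 173.1], 0.83), ([344.1, 176.4], 0.57)]
lever_grip [([269.5, 245.8], 0.62)]
lever_pivot [([273.7, 201.3], 0.88), ([272.6, 175.8], 0.52)]
pump [([275.5, 252.5], 0.71)]
lid [([3
[... 237 characters left out ...]
y([ 1.15398826e+00,  2.86303342e-01,  1.57667450e+00, -3.01561345e-06,
        1.27857653e+00, -1.50012012e-01]), 'dq': array([ 9.94541403e-04,  1.51491727e-03, -8.97044380e-05,  8.90814127e-04,
       -1.37545080e-03, -4.75176528e-05]), 'joint_efforts': array([ 9.01174481e-04, -4.05977225e+01, -2.92950439e+01, -1.01001033e-04,
        4.56749713e-04,  9.64624913e-08]), 'eef_pos': array([0.17793953, 0.65112674, 0.23133646]), 'tcp_rot': array([1.33002312e-01, 9.91115727e-01, 1.79709557e-05, 6.73792848e-06]), 'contact_force': array([ 0.53341358, -0.05551703, -0.18304471]), 'wrist_torque': array([ 0.00098424, -0.00652175, -0.01683504]), 'finger_force': 0.0, 'opening': 0.9976820227823345} 0.0187
```

View pics/top0.png

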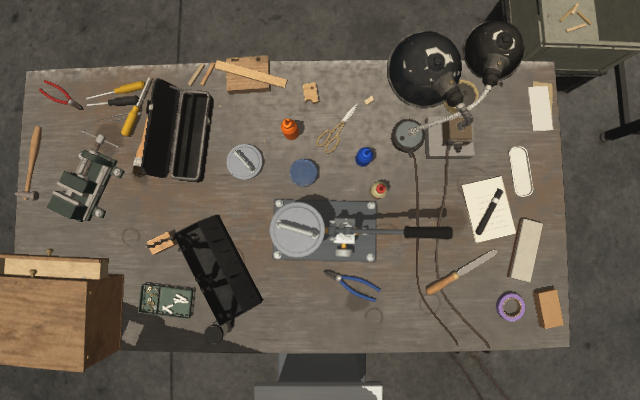

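View pics/side0.png

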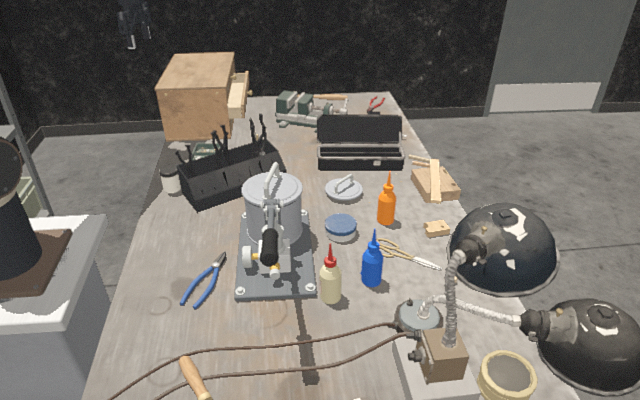

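```bash
python3 - <<'E'
from h import *
g=lambda *a:print(np.round(a[0],4).tolist(),*[round(float(x),4) for x in a[1:]])
g(*tri('top',(296.5,223.7),'side',(272.6,173.1)))
g(*tri('top',(425.2,234.2),'side',(269.5,245.8)))
g(*tri('top',(333.7,231.3),'side',(273.7,201.3)))
g(*tri('top',(296.4,228.7),'side',(274,190.6)))
print('other lid');g(*tri('top',(240.4,158.8),'side',(344.1,176.4)))
g(atz('top',296.5,223.7,.155));g(atz('top',425.2,234.2,.198));g(atz('top',333.7,231.3,.135));g(atz('top',327.5,229,0))
for p in((364.2,160.2),(292.7,130.6),(375.6,191.3),(349.5,283.3),(303.3,173.7)): g(atz('top',*p,0))
for p in((329.9,294.8),(371,281.9),(209.9,282.3),(339.7,231.9)): g(atz('side',*p,0))
E
```

```text
[0.5442, 0.0387, 0.1561] 0.0087
[0.5265, -0.2222, 0.1949] 0.0034
[0.5353, -0.0397, 0.1439] 0.0064
[0.5394, 0.0424, 0.1121] 0.0023
other lid
[0.7097, 0.1844, 0.0452] 0.0003
[0.5486, 0.0388, 0.155]
[0.5248, -0.2215, 0.198]
[0.532, -0.0399, 0.135]
[0.5376, -0.0269, 0.0]
[0.7113, -0.1217, 0.0]
[0.7901, 0.0604, 0.0]
[0.6316, -0.1492, 0.0]
[0.4024, -0.0806, 0.0]
[0.678, 0.0334, 0.0]
[0.631, -0.1464, 0.0]
[0.7136, -0.1224, 0.0]
[0.4078, -0.0904, 0.0]
[0.6772, 0.0332, 0.0]
```

The top view shows the pump plate near (325,230), the tank lid with its bar at (297,228), and the black grip at (428,233). Lid candidates are (297,228), which is large and on the tank, and (244,160), which is small and lies on the bench (z 0.045). The large one on the tank fits the description. Bottle candidates are red (378,188), blue (365,156) and orange (289,127). The red nozzle behind the lever is the one meant. Next I'll move over the lid for a wrist view, which also gives the confirming crop.

```bash
python3 -m handwheel '[[[0.0,-0.0283,-0.0274,-0.0056,0],[0.0,-0.0283,-0.0274,-0.0056,0],[0.0,-0.0283,-0.0274,-0.0056,0],[0.0,-0.0283,-0.0274,-0.0056,0],[0.0,-0.0283,-0.0274,-0.0056,0],[0.0,-0.0283,-0.0274,-0.0056,0],[0.0,-0.0283,-0.0274,-0.0056,0],[0.0,-0.0283,-0.0274,-0.0056,0],[0.0,-0.0283,-0.0274,-0.0056,0],[0.0,-0.0283,-0.0274,-0.0056,0],[0.0,-0.0283,-0.0274,-0.0056,0],[0.0,-0.0283,-0.0274,-0.0056,0]]]'
python3 -m handwheel '[[[0.0,-0.0283,-0.0274,-0.0056,0],[0.0,-0.0283,-0.0274,-0.0056,0],[0.0,-0.0283,-0.0274,-0.0056,0],[0.0,-0.0283,-0.0274,-0.0056,0],[0.0,-0.0283,-0.0274,-0.0056,0],[0.0,0,0,0,0],[0.0,0,0,0,0]]]'
python3 - <<'E'
from h import *
st=get_state(); im=viewer.read_camera('wrist'); cv2.imwrite('pics/w1.png',im)
print(st['eef_pos'],st['tcp_rot'],st['qpos'])
for t in ('bar_mid','lever_pivot','lever_grip','lid','pump'):
    for r in viewer.pinpoint('wrist',t)[:2]: 
        u=np.array(r['xy'])*[640,400]; z=dict(bar_mid=.155,lever_pivot=.135,lever_grip=.198,lid=.115,pump=0)[t]
        print(t,u.round(1),round(r['confidence'],2),atz('wrist',*u,z,st).round(4))
E
```

```text
time: 2.0
eef_pos: [0.4193, 0.2427, 0.2992]
tcp_rot: [0.133, 0.991, 0.0, 0.0]
contact_force: [1.0, 0.6, 0.0]
opening: 0.001
finger_force: 0.0
time: 2.58
eef_pos: [0.5199, 0.0732, 0.3268]
tcp_rot: [0.135, 0.991, 0.0, 0.0]
contact_force: [-0.6, 0.5, -1.5]
opening: -0.001
finger_force: 0.0
[0.51994472 0.07323215 0.32676321] [1.34933574e-01 9.90854637e-01 1.22235123e-04 7.01238810e-05] [-5.35518914e-02 -1.08554015e-01  1.82705453e+00  2.34755843e-04
  1.42293239e+00 -1.35368994e+00]
bar_mid [421.3 260.7] 0.97 [0.6347 0.1546 0.155 ]
bar_mid [294.  204.3] 0.67 [0.5351 0.0396 0.155 ]
lever_pivot [230.4 211.3] 0.91 [ 0.53   -0.0341  0.135 ]
lever_grip [209.3 255. ] 0.71 [ 0.5488 -0.0443  0.198 ]
lever_grip [ 27.4 280.6] 0.67 [ 0.5274 -0.2254  0.198 ]
lid [418.6 252.2] 0.96 [0.647  0.1608 0.115 ]
lid [298.7 195.3] 0.83 [0.5381 0.0408 0.115 ]
```

View pics/w1.png

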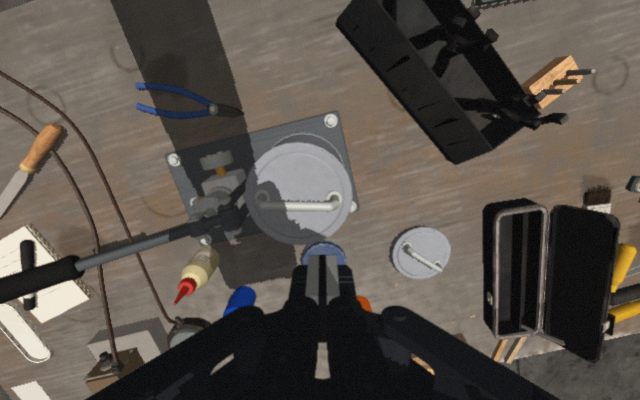

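The wrist view shows the large lid on the tank at (298,195), with the bar from about (262,200) to (338,203). The small look-alike is at (421,252), lying on the bench. The grip is at (40,280) and the red-nozzled bottle at (197,270). I'll enlarge the lid to confirm it and measure the bar.

```bash
python3 - <<'E'
from h import *
im=cv2.imread('pics/w1.png'); cv2.imwrite('pics/c1.png',cv2.resize(im[120:270,150:360],None,fx=3.6,fy=3.6,interpolation=cv2.INTER_CUBIC))
E
```

```text
(no output)
```

View pics/c1.png

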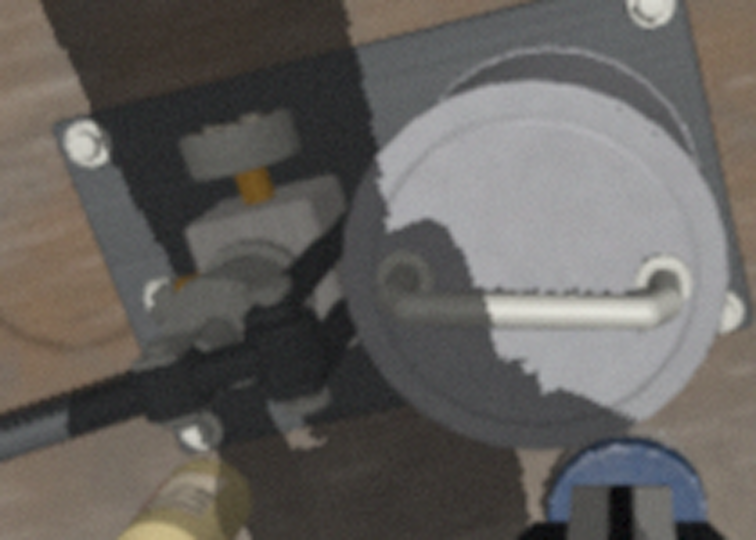

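The crop confirms it: the large lid sits on the tank, with the bar from crop (393,303) to (665,312).

```bash
python3 - <<'E'
from h import *
st=get_state(); c=lambda x,y:(x/3.6+150,y/3.6+120)
a=lambda x,y,z:atz('wrist',*c(x,y),z,st)
A=a(393,303,.155);B=a(665,312,.155);d=B-A
print('bar',A,B,(A+B)/2,np.linalg.norm(d),np.degrees(np.arctan2(d[1],d[0])))
print('lidc',a(534,265,.119))
S=[a(*p,.015) for p in((85,143),(652,5),(732,312),(197,432))];print(np.array(S).round(4)); m=np.mean(S,axis=0)
y=(S[1]-S[0])+(S[2]-S[3]);y/=np.linalg.norm(y);x=np.array([y[1],-y[0],0]);print(m,np.degrees(np.arctan2(y[1],y[0])))
for py in(62,-16,-206):print(py,m+y*py/1000)
t=R.from_quat(st['tcp_rot']).as_matrix();print(t.round(3));
for n,uv in (('top',(296.5,223.7)),): print(atz(n,*uv,.155))
# ends of grip centreline in top image
E
```

```text
bar [0.52421356 0.00813615 0.155     ] [0.54721454 0.08243247 0.155     ] [0.53571405 0.04528431 0.155     ] 0.07777524823599301 72.79829353338874
lidc [0.53367274 0.04468674 0.119     ]
[[ 0.4671 -0.1281  0.015 ]
 [ 0.4748  0.1013  0.015 ]
 [ 0.6028  0.1019  0.015 ]
 [ 0.5957 -0.1325  0.015 ]]
[ 0.5351174  -0.01435239  0.015     ] 88.17294973770674
62 [0.53709412 0.04761609 0.015     ]
-16 [ 0.53460728 -0.03034426  0.015     ]
-206 [ 0.52854958 -0.22024766  0.015     ]
[[-0.965  0.262 -0.   ]
 [ 0.262  0.965  0.   ]
 [ 0.     0.    -1.   ]]
[0.54859161 0.03884589 0.155     ]
```

```bash
python3 -m handwheel '[[[0.0,-0.0106,-0.0353,0,0],[0.0,-0.0106,-0.0353,0,0],[0.0,-0.0106,-0.0353,0,0],[0.0,-0.0106,-0.0353,0,0],[0.0,-0.0106,-0.0353,0,0],[0.0,-0.0106,-0.0353,0,0],[0.0,-0.0106,-0.0353,0.02,0],[0.0,-0.0106,-0.0353,0.02,0],[0.0,0,0,0.03,0],[0.0,0,0,0.02,0],[0.0,0,0,0,0],[0.0,0,0,0,0]]]'
python3 - <<'E'
from h import *
print(get_state()['qpos'])
for n in('top','side'):
    viewer.read_camera(n)
    print([(np.round(np.array(r['xy'])*[640,400],1),round(r['confidence'],2)) for r in viewer.pinpoint(n,'lever_grip')], proj(n,[.528,-.221,.198]),proj(n,get_state()['eef_pos']))
im=viewer.read_camera('side'); cv2.imwrite('pics/s1.png',cv2.resize(im[120:340,180:400],None,fx=2.7,fy=2.7))
E
```

```text
time: 3.88
eef_pos: [0.5261, -0.2182, 0.2356]
tcp_rot: [0.132, 0.991, 0.001, -0.001]
contact_force: [0.2, -0.0, 0.6]
opening: -0.003
finger_force: 0.0
[-5.71346152e-01  5.32848374e-02  1.83393628e+00  5.57700860e-05
  1.25740582e+00 -1.87642771e+00]
[] [424.92049962 232.60648221] [429.31760635 232.95942134]
[(array([269., 246.]), 0.71), (array([205.1, 278.3]), 0.49)] [269.24660859 243.62804461] [267.36353367 220.19994479]
```

View pics/s1.png

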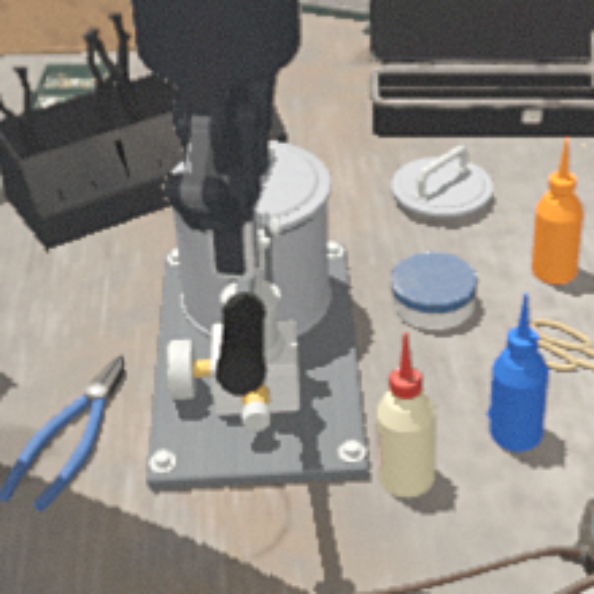

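The side crop shows the shut fingertips at (230,272), centred just above the grip at (242,330). They are about 3 mm to the left, so I'll shift +x and press.

```bash
python3 -m handwheel '[[[0.0,-0.004,0,0.005,0],[0.0,0,0,0.02,0],[0.0,0,0,0.02,0],[0.0,0,0,0.02,0],[0.0,0,0,0.02,0],[0.0,0,0,0.02,0],[0.0,0,0,0.02,0],[0.0,0,0,0.01,0],[0.0,0,0,0.002,0],[0.0,0,0,0,0]]]' 60
python3 - <<'E'
from h import *
viewer.read_camera('side');print([(np.round(np.array(r['xy'])*[640,400],1),round(r['confidence'],2)) for r in viewer.pinpoint('side','lever_grip')], proj('side',[.528,-.221,.08]))
E
```

```text
time: 4.97
eef_pos: [0.5326, -0.2208, 0.102]
tcp_rot: [0.133, 0.991, -0.0, 0.002]
contact_force: [-0.4, 2.1, 8.9]
opening: -0.005
finger_force: 4.0
[(array([275. , 301.7]), 0.9)] [273.43089904 299.80193669]
```

```bash
python3 -m handwheel '[[[0.0,0,0,0.003,0],[0.0,0,0,0.003,0],[0.0,0,0,0.003,0]]]'; python3 -m handwheel '[[[0.0,0,0,0.003,0],[0.0,0,0,0.002,0],[0.0,0,0,0,0]]]'
```

```text
time: 5.32
eef_pos: [0.533, -0.2205, 0.0947]
tcp_rot: [0.133, 0.991, 0.0, 0.002]
contact_force: [-3.8, 6.2, 23.8]
opening: 0.002
finger_force: 10.6
time: 5.57
eef_pos: [0.5333, -0.2204, 0.0941]
tcp_rot: [0.133, 0.991, 0.0, 0.001]
contact_force: [-9.6, 9.4, 31.2]
opening: -0.006
finger_force: 14.0
```

```bash
python3 -m handwheel '[[[0.0,0,0,-0.01,0],[0.0,0,0,-0.025,0],[0.0,0.003,0,-0.025,0],[0.0,0,0,-0.025,0],[0.0,0,0,-0.025,0],[0.0,0,0,-0.025,0],[0.0,0,0,-0.014,0],[0.0,0,0,0,0],[0.0,0,0,0,0],[0.0,0,0,0,0]]]'
python3 - <<'E'
from h import *
im=viewer.read_camera('side');print([(np.round(np.array(r['xy'])*[640,400],1),round(r['confidence'],2)) for r in viewer.pinpoint('side','lever_grip')], proj('side',[.528,-.221,.198]))
E
```

```text
time: 6.4
eef_pos: [0.527, -0.2192, 0.2333]
tcp_rot: [0.133, 0.991, 0.0, -0.001]
contact_force: [-0.5, -0.9, -0.5]
opening: -0.002
finger_force: 0.0
[(array([269.6, 243.6]), 0.98)] [269.24660859 243.62804461]
```

The lever is back up. Now strokes two and three, to the same depth.

```bash
python3 -m handwheel '[[[0.0,0,0,0.025,0],[0.0,0,0,0.025,0],[0.0,0,0,0.025,0],[0.0,0,0,0.025,0],[0.0,0,0,0.02,0],[0.0,0,0,0.012,0],[0.0,0,0,0.01,0],[0.0,0,0,0.005,0],[0.0,0,0,0.002,0],[0.0,0,0,0,0],[0.0,0,0,0,0]]]'
python3 -m handwheel '[[[0.0,0,0,-0.01,0],[0.0,0,0,-0.025,0],[0.0,0,0,-0.025,0],[0.0,0,0,-0.025,0],[0.0,0,0,-0.025,0],[0.0,0,0,-0.025,0],[0.0,0,0,-0.014,0],[0.0,0,0,0,0],[0.0,0,0,0,0],[0.0,0,0,0,0]]]'
python3 - <<'E'
from h import *
im=viewer.read_camera('side');print([(np.round(np.array(r['xy'])*[640,400],1),round(r['confidence'],2)) for r in viewer.pinpoint('side','lever_grip')], proj('side',[.528,-.221,.198]))
E
python3 -m handwheel '[[[0.0,0,0,0.025,0],[0.0,0,0,0.025,0],[0.0,0,0,0.025,0],[0.0,0,0,0.025,0],[0.0,0,0,0.02,0],[0.0,0,0,0.012,0],[0.0,0,0,0.01,0],[0.0,0,0,0.005,0],[0.0,0,0,0.002,0],[0.0,0,0,0,0],[0.0,0,0,0,0]]]'
```

```text
time: 7.42
eef_pos: [0.5289, -0.22, 0.0936]
tcp_rot: [0.133, 0.991, 0.0, -0.0]
contact_force: [-13.3, 8.6, 37.1]
opening: -0.002
finger_force: 17.3
time: 8.25
eef_pos: [0.5265, -0.219, 0.2322]
tcp_rot: [0.133, 0.991, 0.001, -0.002]
contact_force: [-0.3, 0.4, -0.4]
opening: -0.0
finger_force: 0.0
[(array([269.5, 245.9]), 0.73)] [269.24660859 243.62804461]
time: 9.27
eef_pos: [0.5288, -0.2199, 0.0936]
tcp_rot: [0.133, 0.991, 0.0, -0.001]
contact_force: [-13.6, 8.5, 38.2]
opening: -0.006
finger_force: 17.4
```

```bash
python3 -m handwheel '[[[0.0,0,0,-0.01,0],[0.0,0,0,-0.025,0],[0.0,0,0,-0.025,0],[0.0,0,0,-0.025,0],[0.0,0,0,-0.025,0],[0.0,0,0,-0.025,0],[0.0,0,0,-0.03,0],[0.0,0,0,-0.04,0],[0.08,0,0,0,0],[0.08,0,0,0,0]]]'
python3 -m handwheel '[[[0.08,0.0076,0.0321,0,0],[0.08,0.0076,0.0321,0,0],[0.08,0.0076,0.0321,0,0],[0.08,0.0076,0.0321,0,0],[0.08,0.0076,0.0321,0,0],[0.08,0.0076,0.0321,0,0],[0.08,0.0076,0.0321,0,0],[0.08,0.0076,0.0321,0,0],[0.08,0,0,0,7],[0.08,0,0,0,7],[0.08,0,0,0,7],[0.08,0,0,0,7]]]'
python3 -m handwheel '[[[0.08,0,0,0,7],[0.08,0,0,0,7],[0.08,0,0,0,7],[0.08,0,0,0,7],[0.08,0,0,0,7],[0.08,0,0,0,7],[0.08,0,0,0,7],[0.08,0,0,0,7],[0.08,0,0,0,7],[0.08,0,0,0,1],[0.08,0,0,0,0]]]' 
python3 - <<'E'
from h import *
st=get_state();im=viewer.read_camera('wrist');cv2.imwrite('pics/w2.png',im)
t=R.from_quat(st['tcp_rot']).as_matrix();print(st['qpos'],st['eef_pos'],'ty',np.degrees(np.arctan2(t[1,1],t[0,1])))
for k in('bar_mid','lid'):
  for r in viewer.pinpoint('wrist',k): u=np.array(r['xy'])*[640,400];print(k,u,r['confidence'],atz('wrist',*u,.155 if k=='bar_mid' else .115,st))
viewer.read_camera('side');print([(np.round(np.array(r['xy'])*[640,400],1),round(r['confidence'],2)) for r in viewer.pinpoint('side','lever_grip')])
E
```

```text
time: 10.1
eef_pos: [0.5285, -0.2202, 0.2931]
tcp_rot: [0.133, 0.991, -0.001, 0.002]
contact_force: [-0.6, 0.3, -0.4]
opening: 0.274
finger_force: 0.0
time: 11.1
eef_pos: [0.5354, 0.0447, 0.2874]
tcp_rot: [0.371, 0.929, -0.001, -0.003]
contact_force: [0.4, 0.7, 0.1]
opening: 0.937
finger_force: 0.0
time: 12.02
eef_pos: [0.5357, 0.0442, 0.2883]
tcp_rot: [0.805, 0.594, -0.002, -0.001]
contact_force: [0.9, 0.7, 0.8]
opening: 0.937
finger_force: 0.0
[-1.06489301e-01 -5.69566176e-02  1.84765345e+00  5.02801304e-06
  1.35510433e+00  1.93096728e-01] [0.53568682 0.04421452 0.28829904] ty -17.1651723307891
bar_mid [323.2 196.4] 0.8 [0.53566154 0.04179266 0.155     ]
bar_mid [261.632 264.   ] 0.63 [ 0.45863193 -0.00606485  0.155     ]
lid [326.592 187.4  ] 0.85 [0.53804909 0.0379414  0.115     ]
lid [428.288   1.8  ] 0.58 [0.66866744 0.16935993 0.115     ]
[(array([269.3, 245.6]), 0.9)]
```

View pics/w2.png

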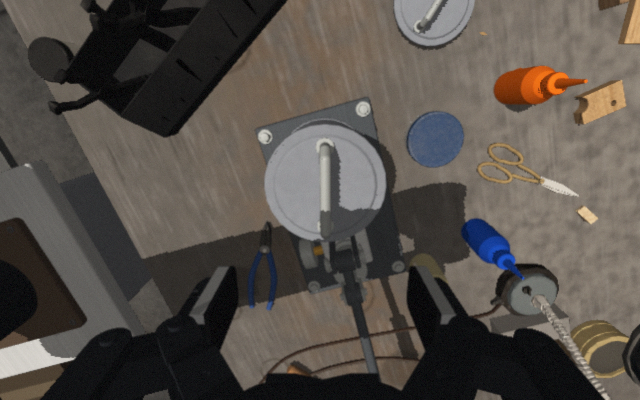

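The wrist view shows the bar running vertically at columns 324–326, rows 145–230. That is centred and perpendicular to the closing direction, so I'll descend and grip.

```bash
python3 -m handwheel '[[[0.08,0,0,0.025,0],[0.08,0,0,0.025,0],[0.08,0,0,0.025,0],[0.08,0,0,0.025,0],[0.08,0,0,0.025,0],[0.08,0,0,0.016,0],[0.08,0,0,0.01,0],[0.08,0,0,0,0]]]'
python3 -m handwheel '[[[0.02,0,0,0,0],[0.02,0,0,0,0],[0.0,0,0,0,0],[0.0,0,0,0,0],[0.0,0,0,0,0],[0.0,0,0,0,0],[0.0,0,0,0,0]]]' 100
```

```text
time: 12.93
eef_pos: [0.5349, 0.0443, 0.1371]
tcp_rot: [0.805, 0.593, -0.002, -0.002]
contact_force: [0.7, 0.2, -0.3]
opening: 0.94
finger_force: 0.0
time: 13.52
eef_pos: [0.5372, 0.044, 0.1409]
tcp_rot: [0.805, 0.593, 0.001, 0.001]
contact_force: [-0.5, 0.4, 4.5]
opening: 0.074
finger_force: 97.9
```

```bash
python3 - <<'E'
from h import *
im=viewer.read_camera('side');cv2.imwrite('pics/s2.png',cv2.resize(im[90:240,210:350],None,fx=4,fy=4,interpolation=cv2.INTER_CUBIC))
s=get_state();print(s['eef_pos'],s['opening'],s['contact_force'],proj('side',s['eef_pos']),proj('side',[.5357,.044,.155]),s['qpos'])
E
```

```text
[0.53714013 0.0440614  0.14084424] 0.0708512648022718 [-1.26223432 -0.04134405  3.99595191] [271.5337462  178.25414761] [270.43204041 172.25010715] [-1.06409799e-01  8.12929506e-02  1.98776589e+00 -1.76643630e-04
  1.07092247e+00  1.94988344e-01]
```

View pics/s2.png

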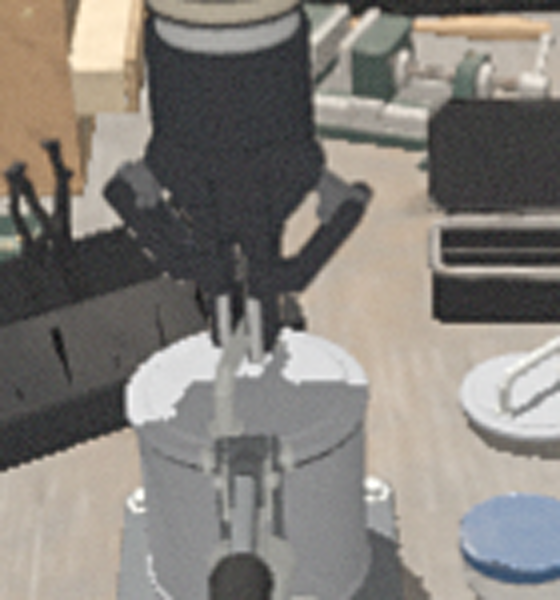

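The side crop shows both pads closed on the bar at about (240,330), with the lid still seated. Now I'll pull gently.

```bash
python3 -m handwheel '[[[0.0,0,0,-0.002,0],[0.0,0,0,-0.002,0],[0.0,0,0,-0.002,0],[0.0,0,0,0,0]]]'; python3 -m handwheel '[[[0.0,0,0,-0.002,0],[0.0,0,0,-0.002,0],[0.0,0,0,0,0]]]'
```

```text
time: 13.9
eef_pos: [0.5355, 0.0442, 0.1442]
tcp_rot: [0.805, 0.593, -0.001, -0.001]
contact_force: [1.2, -0.7, -8.1]
opening: 0.071
finger_force: 97.9
time: 14.15
eef_pos: [0.5366, 0.0442, 0.1505]
tcp_rot: [0.805, 0.593, -0.0, -0.0]
contact_force: [0.9, -0.3, -3.2]
opening: 0.074
finger_force: 98.6
```

It broke free and now carries 3.2 N, the lid's weight. It needs about 6 mm more.

```bash
python3 -m handwheel '[[[0.0,0,0,-0.002,0],[0.0,0,0,-0.002,0],[0.0,0,0,-0.002,0],[0.0,0,0,0,0],[0.0,0,0,0,0],[0.0,0,0,0,0]]]'
python3 - <<'E'
from h import *
im=viewer.read_camera('side');cv2.imwrite('pics/s3.png',cv2.resize(im[90:240,210:350],None,fx=4,fy=4,interpolation=cv2.INTER_CUBIC))
for k in('bar_mid','lid','lever_grip'):print(k,[(np.round(np.array(r['xy'])*[640,400],1),round(r['confidence'],2)) for r in viewer.pinpoint('side',k)])
print(proj('side',[.536,.0445,.115]),proj('side',[.536,.0445,.130]))
viewer.read_camera('top')
for k in('oil_bottle','nipper_blue','polish_tin'):print(k,[(np.round(np.array(r['xy'])*[640,400],1),round(r['confidence'],2)) for r in viewer.pinpoint('top',k)])
E
```

```text
time: 14.65
eef_pos: [0.5365, 0.0441, 0.1559]
tcp_rot: [0.805, 0.593, 0.0, 0.0]
contact_force: [-0.3, -0.2, -4.1]
opening: 0.075
finger_force: 98.6
bar_mid [(array([343.9, 178.7]), 0.94), (array([270.7, 166.8]), 0.77)]
lid [(array([343.5, 187.1]), 0.79), (array([338.2, 232.4]), 0.71), (array([269.7, 181.2]), 0.56), (array([266.4, 245.5]), 0.21)]
lever_grip [(array([272.7, 245.9]), 0.93)]
[271.6217121  188.96235814] [271.23501749 182.74002551]
oil_bottle [(array([291.8, 133.8]), 0.77), (array([363.1, 155.1]), 0.69), (array([377.8, 194.5]), 0.53)]
nipper_blue [(array([350.2, 280.6]), 0.92), (array([426.8, 231.9]), 0.49)]
polish_tin [(array([302. , 172.8]), 0.93)]
```

View pics/s3.png

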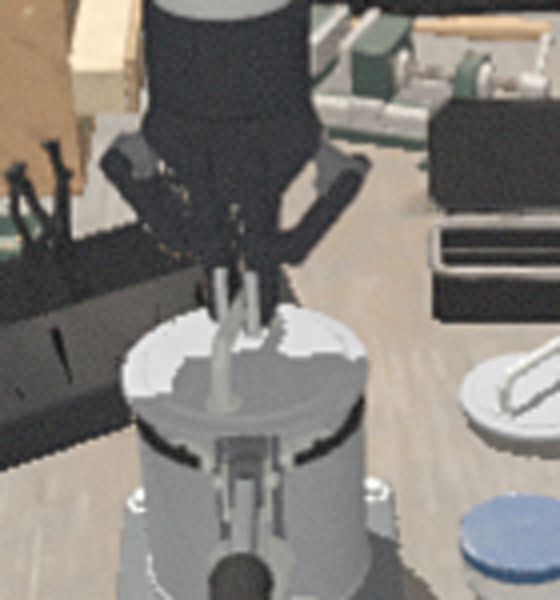

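The side crop shows the lid raised evenly by about 15 mm: an even dark gap at rows 420–460, with the lid centred and the lever up. The bottle, nippers and tin haven't moved. I'll hand it in.

```bash
python3 -c "
from plant import *
print(sign_off())"
```

```text
the job is handed in; nothing more can be done
None
```

I primed the pump with three full strokes, pulled the lid free of its seal, and handed the job in with the lid held still and level about 15 mm above the rim, the lever up and the bottle, nippers and tin not moved; `sign_off()` gave no verdict.

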